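# Re-tension the quick-release strap of a specimen holder

## Task

The strap on the specimen holder with the orange lever, the one holding the branch slice, needs re-tensioning. Flip its orange cam lever fully open first, then turn the orange wing nut clockwise until its white tip points straight along the strap at the white mark (towards the lever), and flip the lever fully closed again. Do not touch the spare holder with the blue lever.

Things in the scene. Friction and masses are not known exactly. Their poses are not given: they have to be found in the camera images.
- holder: Specimen holder with orange lever, fixed to the bench: base plate 120 x 240 x 12 mm, branch slice 92 mm across under a steel strap 28 mm wide along the holder's y, its top 62 mm above the bench (up to 6 mm more at the lever end when open). Origin: centre of the plate's underside, on the bench; z up, +y along the strap from the nut (axis at y = -80 mm) to the lever (pivot at y = +80 mm).
- cam_lever (a joint): Orange lever: bar 18 mm wide (x), 10 thick, end 70 mm from its pivot, which lies along the holder's x at y = +80 mm, 76 mm above the bench (cam 24 mm across). Angle in rad: 0 = closed stop, leaning over the strap to -y, 0.8 from upright; 1.4 = open stop, leaning out to +y, 0.6 from upright. Stays where left; friction 0.1 N m, 2 N near its end; smooth, slippery plastic.
- tension_nut (a joint): Orange wing nut, vertical axis at holder y = -80 mm: wing 46 mm long, 13 thick, from 71 to 101 mm above the bench, over a flange 28 mm across. White wing end = pointer. Angle in rad, grows clockwise from above, 0 to 2.4: at 1.2 the pointer points along +y at the mark and lever; at 0, 1.2 anticlockwise of that. Starts at 0 to 0.4; friction 0.05 N m.
- spare_holder: A second, empty holder of the same shape and size with blue lever (closed) and blue wing nut, fixed to the bench. Origin and axes as for the other holder. Not to be touched.

How it is judged:
By the outcome, as a careful person would: the job done as asked, in the order asked, and still so for the second after the job is handed in, with the robot touching nothing.
It also fails if it takes over 56 s, if anything falls off the work surface, if the arm or the gripper's body presses on something with over 40 N, if the wrist force passes 120 N, or if a joint passes its speed limit or range.

## Robot

A 6-joint arm with a two-finger parallel gripper is mounted at the origin on the work surface. World frame = base frame: x ahead of the robot, y to its left, z up, the work surface at z = 0. Lengths are in m, angles in rad, forces in N, time in s.
With the tool pointing down it reaches from about 0.375 to 0.9 m from the base axis. Payload 3.1 kg.
Tool frame: the origin (TCP) lies at the centre of the arm's flange, where the gripper is bolted on; the fingertips stand 173 mm ahead of it and the grasp point (between the pads) lies 155 mm ahead of it; z points along the fingers, y is the line along which they close (so a half turn about z gives the same grasp; the last joint's range is limited). The gripper opens to 85 mm and grips with 20 to 120 N. Pads are 22 mm wide; open, the fingers measure 114 mm over their backs; the gripper's body (76 mm by 85 mm) begins 54 mm behind the grasp point. The pads swing forward as they close: fully open they stand 13 mm farther back than shut.
Start: joints at [-1.341, 0.527, 1.433, -0, 1.181, -0.178], TCP at [0.248, -0.574, 0.405] pointing down, gripper open.
Joint ranges: [-3.08, 3.08], [-0.75, 2.2], [0.22, 2.44], [-1.43, 4.57], [0, 2.65], [-2.85, 2.85]. Speed limits (rad/s): [2.79, 2.79, 3.14, 3.14, 3.14, 3.14].

## Interface

Orientations are given as a unit quaternion [x, y, z, w].
In Python, from station import * gives the robot as it stands.
- The arm moves only by the shell command python3 -m jog 'ROWS' [OPENING] [FORCE]. ROWS is a JSON object of lists of equal length, an entry for each row: "linear": the shift along the world's x, y, z in mm, a list of three; "turn": the turn about the world's z in units of 5 degrees (1.0 is 5 degrees). A call has 1 to 12 rows; each row shifts and turns the commanded pose from where the row before left it; what a row does not reach is not made up. A row lasts 1/8 s, in which the tool goes at most 62.5 mm and 10.7 degrees, less where a joint would pass 70% of its speed; a pose out of reach is approached as far as the arm can. A call is refused whole if a number of a shift passes 62.5 or a number of a turn 1, either way. A call with a gripper value outside its range is refused whole. OPENING is the opening, from 0 (shut) to 1 (fully open), set as the call begins (- or left out, the last holds). The fingers move at their own pace and stop on an object; FORCE is the grip in N (left out, the last holds). Time passes only in rows, so rows that do not move let the fingers close. It gives the time, the measured TCP pose, the force, the opening and the grip force at its end, in the units of the state.
- sense(): the state, without advancing time (a new reading comes with each control period).
- snapshot(name): name is "scene" or "top" or "wrist"; returns the picture (400x640x3 uint8, red, green, blue); there is no depth.
- get_calibration(name): a dict with "fx", "fy", "cx", "cy" (pixels), "world_to_cam" (4x4, takes a point from world to camera coordinates). Camera axes: x right, y down, z forward; pixel columns grow to the right and rows downward; lengths in m; the calibration is good to about 2 mm. A picture is of the moment at which its call begins: read the wrist's pose just before it. get_calibration takes no time and is no camera call; for the wrist camera it gives the pose at the moment of the call.
- sign_off(): hands the job in; it is judged then, once.
The state is a dict: "t": time; "q": joint angles; "qd": joint speeds; "tau": joint torques, N m; "tcp_pos": TCP position; "tool_rot": TCP orientation; "force": force on the tool from outside, world axes, zero at the start; "ft_torque": the same for the moment, N m; "finger_gap": opening from 0.0 (shut) to 1.0 (fully open); "gripper_force": force on a finger pad.
Only numpy, scipy, OpenCV 4.12 (cv2) and the standard library are available. Lean on these libraries where they do the work, as an engineer would, in place of code of your own. Each camera call takes 0.05 s, during which the arm holds its last target. There are 200 camera calls.

## Working session

There is one attempt and no reset: what is moved stays moved. The work goes in short steps, Python scripts to look and compute and a shell command to move; the robot and the scene stay as the last step left them, time stands still between calls to the robot, and variables do not carry over. Pictures are saved under pics/ and viewed, at most 10 in all, crops included, and the job is handed in when it is done.

```bash
mkdir -p pics
python3 - <<'E'
from station import *
import cv2
for n in("scene","top"):
    cv2.imwrite(f"pics/{n}0.png",cv2.cvtColor(snapshot(n),cv2.COLOR_RGB2BGR))
s=sense();print(s['t'],s['tcp_pos'],s['tool_rot'],s['force'])
E
```

```text
0.1 [ 0.24782629 -0.57342403  0.4038195 ] [ 9.79281707e-01  2.02500286e-01 -1.50483798e-05 -9.86080834e-04] [-0.63414291 -0.09059259  0.03336405]
```

View pics/top0.png

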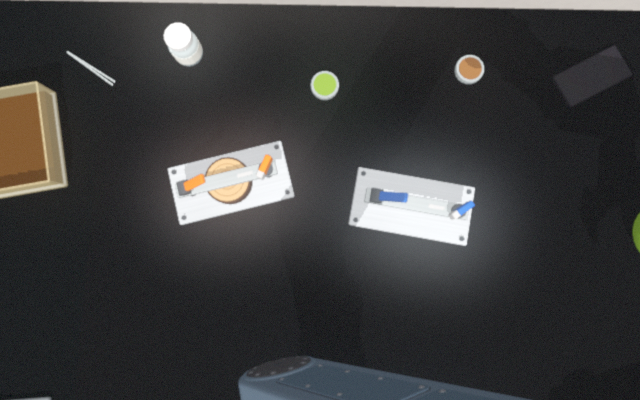

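View pics/scene0.png

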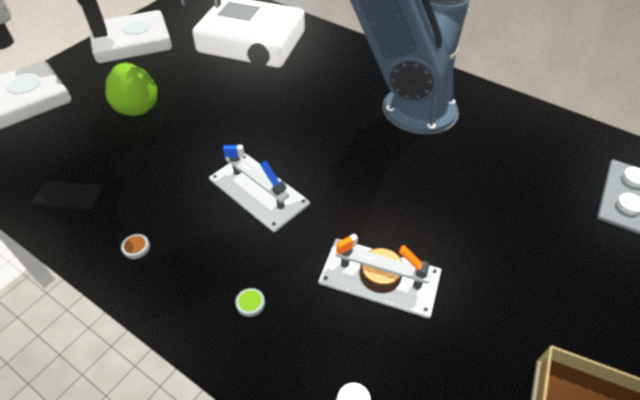

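The top view shows the orange holder with plate corners at about (168,168), (280,142), (294,195) and (181,223). Its lever is at the left (190,184) and its nut at the right (265,165). The spare is at about (412,206). Next I'll fit the poses.

```bash
cat > h.py <<'E'
from station import *
import numpy as np,cv2
def ray(c,px,z):
    W=np.array(c["world_to_cam"]);R=W[:3,:3];t=W[:3,3];o=-R.T@t
    d=R.T@np.array([(px[0]-c["cx"])/c["fx"],(px[1]-c["cy"])/c["fy"],1]);return o+d*(z-o[2])/d[2]
def proj(c,p):
    W=np.array(c["world_to_cam"]);q=W[:3,:3]@np.array(p)+W[:3,3];return np.array([c["fx"]*q[0]/q[2]+c["cx"],c["fy"]*q[1]/q[2]+c["cy"]])
E
python3 - <<'E'
from h import *
c=get_calibration("top")
for cs,lev in (([(168,168),(280,142),(294,195),(181,223)],'L'),([(358,168),(475,186),(467,245),(349,225)],'L')):
    P=np.array([ray(c,p,.012)[:2] for p in cs]);m=P.mean(0)
    y=(P[0]+P[3]-P[1]-P[2]);print(P.round(3).tolist(),m.round(4),np.linalg.norm(y)/2,"ydir",np.degrees(np.arctan2(y[1],y[0])))
im=cv2.cvtColor(cv2.imread("pics/top0.png"),cv2.COLOR_BGR2HSV)
m=cv2.inRange(im,(5,190,150),(16,255,255));n,l,s,ce=cv2.connectedComponentsWithStats(m)
for i in range(1,n):
    if s[i,4]>15:print(s[i],ce[i],ray(c,ce[i],.1))
print(np.array(c["world_to_cam"]).round(3))
E
```

```text
[[0.588, 0.32], [0.647, 0.091], [0.539, 0.059], [0.476, 0.287]] [0.5625 0.1893] 0.23593177730147605 ydir 104.99142598969836
[[0.597, -0.07], [0.566, -0.307], [0.446, -0.291], [0.48, -0.054]] [ 0.5224 -0.1803] 0.23962538070901818 ydir 82.14194857794372
[[ 0.026 -1.    -0.013  0.003]
 [-0.995 -0.024 -0.099  0.533]
 [ 0.099  0.015 -0.995  0.982]
 [ 0.     0.     0.     1.   ]]
```

```bash
python3 -m jog '{"linear":[[18,45,0],[18,45,0],[18,45,0],[18,45,0],[18,45,0],[18,45,0],[18,45,0],[18,45,0],[18,45,0],[18,45,0],[18,45,0],[18,45,0]],"turn":[1,1,1,1,1,1,1,1,1,1,1,1]}' 0
python3 -m jog '{"linear":[[18,45,0],[18,45,0],[18,45,0],[18,45,0],[18,40,0],[0,0,0],[0,0,0]],"turn":[1,1,1,1,0.3,0,0]}'
python3 - <<'E'
from h import *
c=get_calibration("wrist");im=snapshot("wrist");np.save("w0.npy",im)
cv2.imwrite("pics/w0.png",cv2.cvtColor(im,cv2.COLOR_RGB2BGR))
import json;json.dump({k:np.array(v).tolist() for k,v in c.items()},open("w0.json","w"))
E
```

```text
t: 1.6
tcp_pos: [0.4642, -0.0321, 0.4046]
tool_rot: [0.746, 0.666, -0.0, -0.0]
force: [-0.0, 0.6, 0.1]
finger_gap: 0.001
gripper_force: 0.0
t: 2.48
tcp_pos: [0.5534, 0.1861, 0.4041]
tool_rot: [0.61, 0.793, -0.001, -0.001]
force: [-0.1, -1.1, 0.4]
finger_gap: 0.002
gripper_force: 0.0
```

View pics/w0.png

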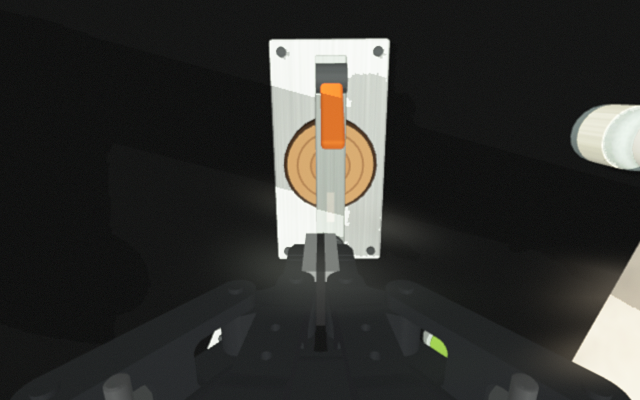

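The wrist view shows plate corners at (269,40), (389,38) and (380,258). The lever runs along x≈332 from row 85 to 148, and the nut is hidden behind the fingers.

Run:
```python
from h import *
import json
from scipy.optimize import least_squares
c=json.load(open("w0.json"))
obs=[((269.5,40),(-.06,.12,.012)),((389,38.5),(.06,.12,.012)),((380.5,258),(.06,-.12,.012)),((332.5,148),(0,.08-.07*np.sin(.8)-.0035,.076+.07*np.cos(.8)-.0035))]
def w(p,l):
    x=np.array([np.cos(p[2]),np.sin(p[2])]);y=np.array([-x[1],x[0]]);a=p[:2]+l[0]*x+l[1]*y;return [a[0],a[1],l[2]]
r=least_squares(lambda p:np.concatenate([proj(c,w(p,l))-o for o,l in obs]),[.5625,.189,.26])
p=r.x;print(p,np.degrees(p[2]),r.fun.round(1))
for n,l in dict(pivot=(0,.08,0),nut=(0,-.08,0),open_start=(0,.0,0)).items():print(n,w(p,l))
```

```text
[0.56057367 0.19095108 0.26938911] 15.434859106717886 [-1.5 -1.6  1.2 -1.5  0.1  0.6  0.2  2.4]
pivot [np.float64(0.539282254964948), np.float64(0.26806576985633557), 0]
nut [np.float64(0.5818650757505629), np.float64(0.11383638428425916), 0]
open_start [np.float64(0.5605736653577554), np.float64(0.19095107707029735), 0]
```

```bash
python3 -m jog '{"linear":[[4,0,-30],[4,0,-30],[0,0,-30],[0,0,-25],[0,0,-10],[0,0,0],[0,0,0]],"turn":[0,0,0,0,0,0,0]}' 0
python3 -m jog '{"linear":[[-2.7,9.6,0],[-2.7,9.6,0],[-2.7,9.6,0],[-2.7,9.6,0],[-2.7,9.6,0],[-2.7,9.6,0],[-2.7,9.6,0],[-2.7,9.6,0],[0,0,0],[0,0,0]],"turn":[0,0,0,0,0,0,0,0,0,0]}'
```

```text
t: 3.4
tcp_pos: [0.5623, 0.186, 0.2808]
tool_rot: [0.61, 0.792, 0.001, 0.001]
force: [0.2, -0.4, 0.7]
finger_gap: 0.004
gripper_force: 0.0
t: 4.65
tcp_pos: [0.5398, 0.2635, 0.2792]
tool_rot: [0.61, 0.793, -0.0, -0.001]
force: [0.6, -0.3, -0.5]
finger_gap: 0.0
gripper_force: 0.0
```

```bash
python3 -m jog '{"linear":[[-1.1,3.9,0],[-1.1,3.9,0],[-0.8,2.9,0],[0,0,0],[0,0,0]],"turn":[0,0,0,0,0]}'
python3 - <<'E'
from h import *
cv2.imwrite("pics/s1.png",cv2.resize(cv2.cvtColor(snapshot("scene")[200:340,280:480],cv2.COLOR_RGB2BGR),None,fx=3,fy=3))
E
```

```text
t: 5.28
tcp_pos: [0.5373, 0.2737, 0.2798]
tool_rot: [0.61, 0.793, 0.0, -0.0]
force: [0.7, -2.2, 0.4]
finger_gap: -0.0
gripper_force: 1.3
```

View pics/s1.png

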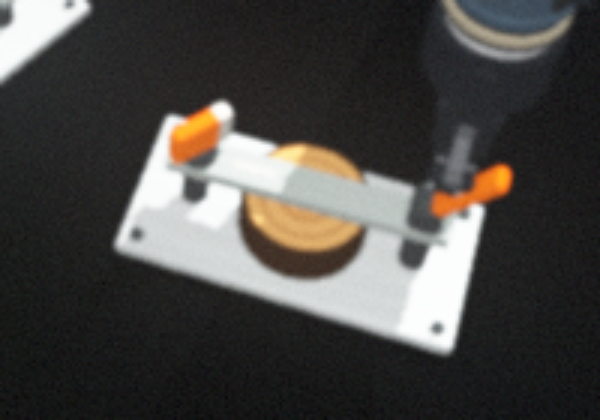

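The lever now leans outward, with its tip at crop (505,180), and the white nut tip is at crop (222,112). I'll push on until the stop resists.

```bash
python3 -m jog '{"linear":[[-0.8,2.9,0],[0,0,0],[0,0,0]],"turn":[0,0,0]}'
python3 -m jog '{"linear":[[-0.8,2.9,0],[0,0,0],[0,0,0]],"turn":[0,0,0]}'
```

```text
t: 5.7
tcp_pos: [0.5371, 0.275, 0.2799]
tool_rot: [0.609, 0.793, -0.001, 0.002]
force: [1.1, -9.0, 1.9]
finger_gap: 0.0
gripper_force: 4.6
t: 6.08
tcp_pos: [0.5369, 0.2761, 0.2798]
tool_rot: [0.609, 0.793, -0.003, 0.003]
force: [3.6, -17.5, 1.7]
finger_gap: 0.003
gripper_force: 7.8
```

```bash
python3 -m jog '{"linear":[[2.7,-9.6,0],[2.7,-9.6,20],[0,0,50],[8,-30,40],[12,-45,0],[12,-45,0],[12,-45,0],[8,-26,0],[0,0,0],[0,0,0]],"turn":[0,0,0,0,0,0,0,0,0,0]}' 0
python3 - <<'E'
from h import *
import json
c=get_calibration("wrist");im=snapshot("wrist")
cv2.imwrite("pics/w1.png",cv2.cvtColor(im,cv2.COLOR_RGB2BGR))
json.dump({k:np.array(v).tolist() for k,v in c.items()},open("w1.json","w"))
E
```

```text
t: 7.32
tcp_pos: [0.5927, 0.0703, 0.3895]
tool_rot: [0.61, 0.793, 0.0, -0.001]
force: [-1.4, 0.0, -0.2]
finger_gap: -0.002
gripper_force: 0.0
```

View pics/w1.png

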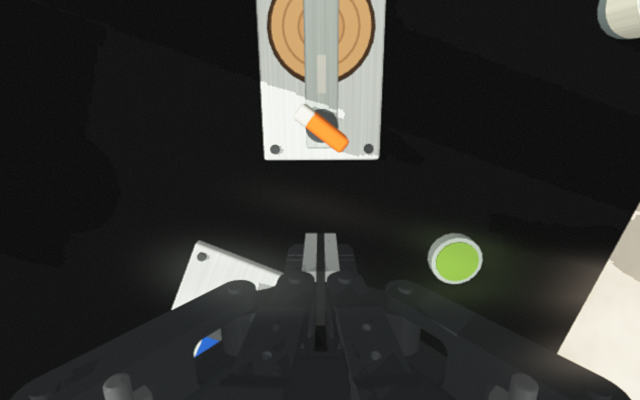

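The wing's white end is at about (301,112) and its orange end at (342,146). The plate's bottom corners are at (265,160) and (380,159).

Run:
```python
from h import *
import json
c=json.load(open("w1.json"))
im=cv2.imread("pics/w1.png");hsv=cv2.cvtColor(im,cv2.COLOR_BGR2HSV)
m=cv2.inRange(hsv,(4,150,120),(18,255,255));m[:95]=0;m[170:]=0
r=cv2.minAreaRect(cv2.findNonZero(m));print(r)
B=cv2.boxPoints(r);B3=np.array([ray(c,b,.099)[:2] for b in B]);print(B3.round(4).tolist())
a,b=ray(c,(301,112),.101)[:2],ray(c,(343,146),.101)[:2]
print(a,b,(a+b)/2,np.linalg.norm(a-b))
d=a-b;ang=np.degrees(np.arctan2(d[1],d[0]));print(ang,"nut angle deg", 1.2*57.3-(ang-105.4))
l,rr=ray(c,(265,160),.012),ray(c,(380,159),.012);M=(l+rr)[:2]/2
ydir=np.array([-np.sin(.2694),np.cos(.2694)]);print("nut ax from plate",M+.04*ydir,np.linalg.norm(l-rr),np.degrees(np.arctan2(*(rr-l)[1::-1])))
```

```text
((327.1341552734375, 132.7073211669922), (44.821868896484375, 18.428503036499023), 38.65980911254883)
[[0.5679, 0.1123], [0.5736, 0.1248], [0.6048, 0.1115], [0.5993, 0.0986]]
[0.563376   0.12185346] [0.60045656 0.10551665] [0.58191628 0.11368506] 0.04051986428774627
156.22285563668567 nut angle deg 17.93714436331433
nut ax from plate [0.58213662 0.11406111] 0.11937896284214536 15.35543870622329
```

```bash
python3 -m jog '{"linear":[[-2,9,0],[-2,9,0],[-2,9,0],[-2,9,0],[-2,8,0],[0,0,0],[0,0,-15],[0,0,-15],[0,0,-15],[0,0,-15],[0,0,0],[0,0,0]],"turn":[1,1,1,1,1,1,1,1,1,1,0.2,0]}' 0.6 30
```

```text
t: 8.88
tcp_pos: [0.5831, 0.1142, 0.3302]
tool_rot: [0.209, 0.978, 0.0, 0.0]
force: [-0.4, -0.1, 0.7]
finger_gap: 0.596
gripper_force: 0.0
```

Run:
```python
from h import *
s=sense();print(s['tcp_pos'],s['tool_rot'],s['force'],s['finger_gap'],s['q'])
```

```text
[0.58307866 0.11424613 0.33022577] [2.09012106e-01 9.77912967e-01 2.15893075e-04 3.49523638e-04] [-0.41647073 -0.12231671  0.73220293] 0.5955610946338596 [ 5.50679470e-03  5.78974042e-01  1.58223349e+00  3.27448961e-04
  9.79609779e-01 -1.14434261e+00]
```

```bash
python3 -m jog '{"linear":[[-1,0,-25],[0,0,-25],[0,0,-20],[0,0,-10],[0,0,0],[0,0,0]],"turn":[0,0,0,0,0,0.1]}'
python3 -m jog '{"linear":[[0,0,0],[0,0,0],[0,0,0],[0,0,0],[0,0,0],[0,0,0]],"turn":[0,0,0,0,0,0]}' 0 30
```

```text
t: 9.62
tcp_pos: [0.5825, 0.1135, 0.2507]
tool_rot: [0.205, 0.979, 0.0, 0.001]
force: [0.9, -0.4, -0.3]
finger_gap: 0.598
gripper_force: 0.0
t: 10.38
tcp_pos: [0.5824, 0.1136, 0.2504]
tool_rot: [0.205, 0.979, 0.0, 0.001]
force: [0.1, 1.3, 5.3]
finger_gap: 0.152
gripper_force: 33.7
```

```bash
python3 -m jog '{"linear":[[0,0,0],[0,0,0],[0,0,0],[0,0,0],[0,0,0],[0,0,0],[0,0,0],[0,0,0],[0,0,0],[0,0,0],[0,0,0],[0,0,0]],"turn":[-1,-1,-1,-1,-1,-1,-1,-1,-1,-1,-0.2,0]}'
python3 - <<'E'
from h import *
s=sense();a,b=s['tool_rot'][:2];print(np.degrees(np.arctan2(2*b*b-1,2*a*b)),s['ft_torque'])
E
```

```text
t: 11.88
tcp_pos: [0.5821, 0.1134, 0.2504]
tool_rot: [0.606, 0.795, 0.0, 0.0]
force: [0.1, 0.4, 6.0]
finger_gap: 0.144
gripper_force: 33.8
15.354988234835885 [ 0.09774182  0.20624178 -0.09946687]
```

Yaw is 15.35° against a target of 15.4°. I'll release, lift, and check from behind the nut.

```bash
python3 -m jog '{"linear":[[0,0,0],[0,0,0],[0,0,0],[0,0,0],[0,0,30],[0,0,40],[0,0,40],[4,-15,30],[4,-15,0],[3,-14,0],[0,0,0],[0,0,0]],"turn":[0,0,0,0,0,0,0,0,0,0,0,0]}' 0.6
python3 - <<'E'
from h import *
import json
c=get_calibration("wrist");im=snapshot("wrist")
cv2.imwrite("pics/w2.png",cv2.cvtColor(im,cv2.COLOR_RGB2BGR))
json.dump({k:np.array(v).tolist() for k,v in c.items()},open("w2.json","w"))
E
```

```text
t: 13.38
tcp_pos: [0.5928, 0.0693, 0.3883]
tool_rot: [0.606, 0.795, -0.001, -0.001]
force: [-0.7, 0.2, 0.1]
finger_gap: 0.598
gripper_force: 0.0
```

View pics/w2.png

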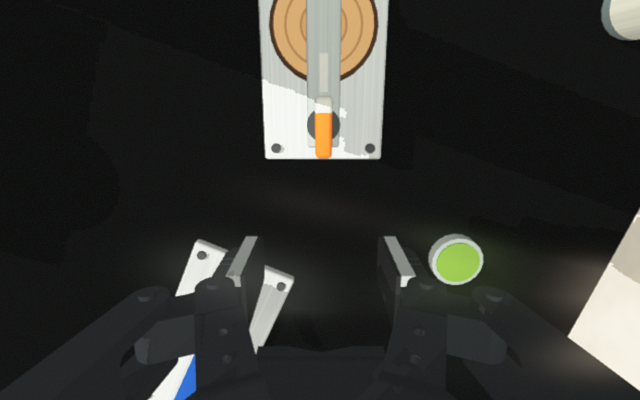

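The nut is aligned: its white tip at (323,104) points up the strap to the mark at (323,65). Next I'll close the lever from the outer side.

```bash
python3 -m jog '{"linear":[[-12,44.5,0],[-12,44.5,0],[-12,44.5,0],[-12,44.5,0],[-12,44.5,0],[-12,44.5,0],[0,0,-30],[0,0,-30],[0,0,-30],[0,0,-18],[0,0,0],[0,0,0]],"turn":[0,0,0,0,0,0,0,0,0,0,0,0]}' 0
python3 -m jog '{"linear":[[2.7,-9.6,0],[2.7,-9.6,0],[2.7,-9.6,0],[2.7,-9.6,0],[2.7,-9.6,0],[2.7,-9.6,0],[2.7,-9.6,0],[0,0,0],[0,0,0]],"turn":[0,0,0,0,0,0,0,0,0]}'
```

```text
t: 14.92
tcp_pos: [0.5216, 0.3367, 0.2826]
tool_rot: [0.606, 0.795, 0.001, 0.0]
force: [-0.1, -0.2, -0.3]
finger_gap: 0.001
gripper_force: 0.0
t: 16.05
tcp_pos: [0.5401, 0.2688, 0.2816]
tool_rot: [0.606, 0.795, -0.0, 0.0]
force: [-0.9, -0.4, 0.4]
finger_gap: -0.002
gripper_force: 0.0
```

```bash
python3 -m jog '{"linear":[[1.1,-3.9,0],[1.1,-3.9,0],[1.1,-3.9,0],[0.8,-2.9,0],[0,0,0],[0,0,0]],"turn":[0,0,0,0,0,0]}'
python3 -m jog '{"linear":[[0.8,-2.9,0],[0,0,0],[0,0,0]],"turn":[0,0,0]}'
python3 -m jog '{"linear":[[0.8,-2.9,0],[0,0,0],[0,0,0]],"turn":[0,0,0]}'
```

```text
t: 16.8
tcp_pos: [0.5442, 0.2543, 0.2817]
tool_rot: [0.606, 0.795, -0.0, 0.0]
force: [0.0, 0.2, 0.2]
finger_gap: 0.0
gripper_force: 0.2
t: 17.18
tcp_pos: [0.5449, 0.2516, 0.2817]
tool_rot: [0.606, 0.795, -0.0, 0.0]
force: [0.6, 1.5, 0.6]
finger_gap: -0.001
gripper_force: 0.5
t: 17.55
tcp_pos: [0.5453, 0.2499, 0.282]
tool_rot: [0.607, 0.795, 0.001, -0.001]
force: [-1.9, 6.7, 1.6]
finger_gap: 0.001
gripper_force: 3.0
```

```bash
python3 -m jog '{"linear":[[0.8,-2.9,0],[0,0,0],[0,0,0]],"turn":[0,0,0]}'
python3 -m jog '{"linear":[[0.6,-2,0],[0,0,0],[0,0,0]],"turn":[0,0,0]}'
```

```text
t: 17.92
tcp_pos: [0.5457, 0.2485, 0.2825]
tool_rot: [0.607, 0.795, 0.002, -0.002]
force: [-3.4, 11.4, 4.5]
finger_gap: 0.002
gripper_force: 5.9
t: 18.3
tcp_pos: [0.5459, 0.2475, 0.2829]
tool_rot: [0.607, 0.795, 0.003, -0.003]
force: [-4.7, 15.9, 5.9]
finger_gap: 0.002
gripper_force: 8.0
```

```bash
python3 -m jog '{"linear":[[-2.7,9.6,0],[-2.7,9.6,20],[0,0,50],[0,0,50],[5,-30,0],[5,-30,0],[5,-15,0],[0,-5,0],[0,0,0],[0,0,0]],"turn":[0,0,0,0,0,0,0,0,0,0]}'
python3 - <<'E'
from h import *
a=cv2.cvtColor(snapshot("wrist")[0:260,200:460],cv2.COLOR_RGB2BGR);b=cv2.imread("pics/w0.png")[0:260,200:460]
t=cv2.resize(cv2.cvtColor(snapshot("scene")[220:320,310:450],cv2.COLOR_RGB2BGR),(364,260))
cv2.imwrite("pics/f.png",np.hstack([a,b,t])[:, :800])
E
```

```text
t: 19.55
tcp_pos: [0.5565, 0.1838, 0.4015]
tool_rot: [0.606, 0.796, -0.0, -0.0]
force: [0.2, 0.2, 0.5]
finger_gap: 0.004
gripper_force: 0.0
```

View pics/f.png

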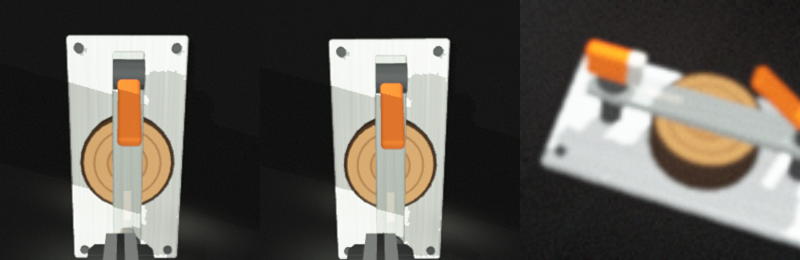

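The lever (left, rows 79–146) matches the original closed view (middle, 82–149, shifted 3 px like the plate). The nut in the right-hand view points along the strap.

```bash
python3 -c "
from station import *
print(sign_off())"
```

```text
the job is handed in; nothing more can be done
None
```

I opened the orange lever to its stop, turned the wing nut clockwise about 51° until its white tip pointed along the strap at the mark, closed the lever to its stop again, and handed the job in at about 20 s; the blue spare was not touched.

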